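# Slide the squat round tin through the sprung gate into the bench bay

## Robot

A 7-joint arm with a two-finger parallel gripper is mounted at the origin on the work surface. World frame = base frame: x ahead of the robot, y to its left, z up, the work surface at z = 0. Lengths are in mm, angles in rad, forces in N, time in s.
With the tool pointing down it reaches from about 425 to 925 mm from the base axis. Payload 6.8 kg.
Tool frame: the origin (TCP) lies on the mounting face of the last link; the fingertips stand 173 mm ahead of it and the grasp point (between the pads) lies 155 mm ahead of it; z points along the fingers, y is the line along which they close (so a half turn about z gives the same grasp; the last joint's range is limited). The gripper opens to 85 mm and grips with 20 to 120 N. Pads are 22 mm wide; open, the fingers measure 114 mm over their backs; the gripper's body (76 mm by 85 mm) begins 54 mm behind the grasp point. The pads swing forward as they close: fully open they stand 13 mm farther back than shut.
Start: joints at [1.022, 0.477, 0.022, 1.555, -0.011, 1.109, -0.083], TCP at [288.005, -610.488, 404.708] pointing down, gripper open.
Joint ranges: [-2.96, 2.96], [-0.34, 2.1], [-1.41, 1.46], [0.24, 2.44], [-1.37, 4.51], [0.17, 1.92], [-2.96, 2.96]. Speed limits (rad/s): [2.39, 2.39, 3.14, 3.14, 3.14, 3.14, 3.14].

## Interface

Orientations are given as [roll, pitch, yaw] about the fixed x, y, z axes, in that order (R = Rz(yaw) Ry(pitch) Rx(roll)).
In Python, from cell import * gives the robot as it stands. The module is installed in compiled form; this text tells all that it offers.
- The arm moves only by the tool move_arm, never from a script. Its arguments are lists of equal length, an entry for each row: "jaw": the finger opening in m, from 0 to 0.0854; "delta_pos": the shift along the world's x, y, z in m, a list of three; "dr": the turn, a rotation vector about the world's x, y, z in degrees, a list of three. In form: {"jaw": [jaw, ...], "delta_pos": [[tx, ty, tz], ...], "dr": [[ax, ay, az], ...]}. A call has 1 to 8 rows; each row shifts and turns the commanded pose from where the row before left it; what a row does not reach is not made up. A row lasts 1/10 s, in which the tool goes at most 50 mm and 8.59 degrees, less where a joint would pass 70% of its speed; a pose out of reach is approached as far as the arm can. A call with a gripper value outside its range is refused whole. The fingers move at their own pace and stop on an object; the grip force is fixed at half the most. Time passes only in rows, so rows that do not move let the fingers close. It gives the time, the measured TCP pose, the force, the opening and the grip force at its end, in the units of the state.
- get_state(): the state, without advancing time (a new reading comes with each control period).
- camera(name): name is "side" or "top"; returns (picture, depth): 480x640x3 uint8, red, green, blue; 480x640 float32, mm along the optical axis (not along the pixel's ray), 0 where there is no reading.
- camera_model(name): a dict with "fovy" (degrees; the focal length in pixels is half the picture's height over the tangent of half this angle, whatever the lens; pixels are square), "cx", "cy" (the principal point, pixels), "rvec" (rotation vector, rad) and "tvec" (3), from world to camera coordinates, as OpenCV has them. Camera axes: x right, y down, z forward; pixel columns grow to the right and rows downward; lengths in mm; the calibration is good to about 2 mm. A picture is of the moment at which its call begins. camera_model takes no time and is no camera call.
- finish_job(): hands the job in; it is judged then, once.
Trained networks look in the newest picture that a camera, given by its name, has taken for a name from the list of things; names that differ only in an ending like _2 or _b are one class to them, and where a whole thing is asked for, a point or a joint stands for the part that bears it (a point fixed in the world has none). Each returns a list of dicts, best first, with "confidence" (0 to 1); they miss things now and then, are a little off and sometimes report something else, mostly with a low value. They report only what shows in the picture. A call takes as long as a camera call. They do not tell look-alikes from the thing itself.
- recognise(camera, target): "position" ([x, y, z] in mm, in world coordinates, good to about 4 mm: the middle of the surface that is visible of it).
The state is a dict: "time_s": time; "joints": joint angles; "joint_velocities": joint speeds; "joint_efforts": joint torques, N m; "ee_pos": TCP position; "orientation": TCP orientation; "force": force on the tool from outside, world axes, zero at the start; "torque": the same for the moment, N m; "gripper_width": opening from 0.0 (shut) to 1.0 (fully open); "gripper_force": force on a finger pad.
Only numpy, scipy, OpenCV 4.12 (cv2) and the standard library are available. Lean on these libraries where they do the work, as an engineer would, in place of code of your own. Each camera call takes 0.05 s, during which the arm holds its last target. There are 200 camera calls.

## Task

Put the squat round steel tin away: slide it along the bench, upright and without lifting it, through the sprung double gate into the steel bay, far enough in that both gate flaps swing fully shut behind it.

Things in the scene. Friction and masses are not known exactly. Their poses are not given: they have to be found in the camera images.
- tin_center (a point): Squat round bare-steel tin, 60 mm diameter, 50 mm tall, about 0.2 kg, loose on the bench at the robot's left; point at its centre, 25 mm up, z upright. Two unwanted bare-steel neighbours stand in a row with it along x, about 110 mm apart, any order: a 100 mm tall round can, a 58 mm square tin 50 mm tall. Bench between row (y over 0.12 m) and gate is clear.
- bay: Fixed steel bay: two sides and a back, 45 mm high, no roof, floor or sill. Origin: on the bench, middle of the gate line; z up, own -y leads into the bay (to the robot's right). Inside empty, 112 mm wide (x), 165 mm deep; 106 mm between its 49 mm tall hinge posts. Two flaps meet mid-gate. A tin 65 mm or more past the line (centre) clears them. A gripper can follow from above.
- flap_far (a joint): Gate flap on the bay's +x side (far from the robot): dark steel plate 4 to 41 mm above the bench, reaching 55 mm from its upright hinge at bay x = +58 mm, y = 0, to mid-gate. 0 rad = shut, up to 1.45 swung into the bay; cannot swing outwards. A weak spring (0.03 N m shut, 0.12 open; 1 to 2 N at the edge) shuts it when nothing is in its way.
- flap_near (a joint): The other gate flap, on the bay's -x side (near the robot): mirror image, hinge at bay x = -58 mm; same values and spring.
Not all that is in view belongs to the job. What is shaped like the part that bears tin_center but pink, purple or red is not meant.

How it is judged:
By the outcome, as a careful person would: the job done as asked, in the order asked, and still so for the second after the job is handed in, with the robot touching nothing.
It also fails if it takes over 35 s, if anything falls off the work surface, if the arm or the gripper's body presses on something with over 40 N, if the wrist force passes 120 N, or if a joint passes its speed limit or range.

## Working session

There is one attempt and no reset: what is moved stays moved. The work goes in short steps, Python scripts to look and compute and a tool call to move; the robot and the scene stay as the last step left them, time stands still between calls to the robot, and variables do not carry over. Pictures are saved under pics/ and viewed, at most 10 in all, crops included, and the job is handed in when it is done.

Besides the shell and the picture viewer there is one more tool, called after "Request:" as name(argument=value, ...), one argument or row to a line, values as JSON. move_arm: Moves the arm, as the interface text tells. Its arguments: {"type":"object","properties":{"jaw":{"type":"array","items":{"type":"number"}},"delta_pos":{"type":"array","items":{"type":"array","items":{"type":"number"}}},"dr":{"type":"array","items":{"type":"array","items":{"type":"number"}}}},"required":["jaw","delta_pos","dr"]}

```bash
mkdir -p pics; cat > h.py <<'E'
from cell import *
import numpy as np, cv2
def model(n):
    m=camera_model(n); f=240/np.tan(np.radians(m["fovy"])/2)
    R=cv2.Rodrigues(np.array(m["rvec"],float))[0]; return f,m["cx"],m["cy"],R,np.array(m["tvec"],float)
def world(n,d):
    f,cx,cy,R,t=model(n); v,u=np.mgrid[0:480,0:640]
    P=np.stack([(u-cx)/f*d,(v-cy)/f*d,d],-1); W=(P-t)@R; W[d<=0]=np.nan; return W
E
python3 - <<'E'
from h import *
ims=[]
for n in("top","side"):
    p,d=camera(n); np.savez(f"{n}0.npz",p=p,d=d)
    cv2.imwrite(f"pics/{n}0.png",p[...,::-1])
    for t in("tin_center","bay","flap_far","flap_near"):
        for r in recognise(n,t)[:4]: print(n,t,np.round(r["position"]),round(r["confidence"],2))
    print(n,"cam pos",-model(n)[3].T@model(n)[4])
s=get_state();print(s["time_s"],s["ee_pos"],s["orientation"],s["joints"])
E
```

```text
top tin_center [647. 195.  50.] 0.88
top tin_center [676. -44.  50.] 0.82
top tin_center [756. 225.  47.] 0.79
top tin_center [521. 296.  50.] 0.72
top bay [ 463. -193.   15.] 0.68
top flap_far [500. -98.  31.] 0.63
top flap_far [445. -96.  27.] 0.63
top flap_near [448. -96.  29.] 0.68
top cam pos [504.26577078  87.51560728 762.49380469]
side tin_center [668. -34.  37.] 0.94
side tin_center [379. 111.  40.] 0.78
side tin_center [508. 312.  41.] 0.66
side tin_center [634. 212.  44.] 0.65
side bay [ 454. -168.   24.] 0.8
side flap_far [ 503. -102.   21.] 0.72
side flap_near [ 453. -100.   25.] 0.82
side cam pos [ 61.23818516 839.01440442 544.90926803]
0.5 [ 288.00564486 -610.47926354  404.65705909] [-3.14152866e+00  2.18351663e-05  4.40820782e-01] [ 1.02188904  0.47705057  0.02239475  1.55543976 -0.01146551  1.10929649
 -0.08308501]
```

View pics/top0.png

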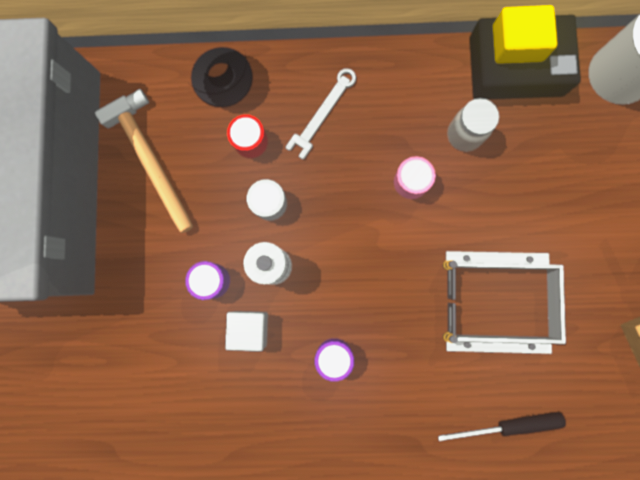

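View pics/side0.png

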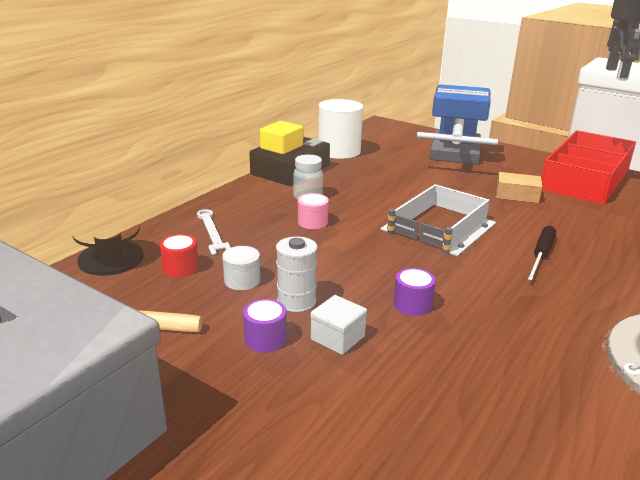

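The top view shows the bare-steel tin at (266,200), the tall can at (266,263), the square tin at (246,332) and the gate line at column 452, rows 265–337. The side view agrees: tin at (242,267), gate at (420,228). The other round tins are red, pink or purple, so they are look-alikes. Next I'll get the tin and bay poses from the depth data.

```bash
python3 - <<'E'
from h import *
z=np.load("top0.npz"); W=world("top",z["d"])
def sub(r0,r1,c0,c1,lo,hi):
    w=W[r0:r1,c0:c1].reshape(-1,3); return w[(w[:,2]>lo)&(w[:,2]<hi)]
for nm,b in dict(tin=(175,225,240,292),can=(238,290,238,296),sq=(305,360,218,275)).items():
    w=sub(*b,42,130); t=w[w[:,2]>np.nanpercentile(w[:,2],50)-4]; c=cv2.minEnclosingCircle(t[:,:2].astype(np.float32)); print(nm,len(t),t.mean(0).round(1),c)
w=sub(230,370,430,580,36,60); print("bay z",np.percentile(w[:,2],[5,50,95]))
w=w[w[:,2]>40]
print("bay rect",cv2.minAreaRect(w[:,:2].astype(np.float32)), w.min(0),w.max(0))
# side rails: bin by y, x of inner/outer edges
for y in range(-280,-80,15):
    a=w[(abs(w[:,1]-y)<7)]
    if len(a): 
        lo=a[a[:,0]<480];hi=a[a[:,0]>=480]; print(y,len(lo),len(hi),lo[:,0].min().round() if len(lo) else 0,lo[:,0].max().round() if len(lo) else 0,hi[:,0].min().round() if len(hi) else 0,hi[:,0].max().round() if len(hi) else 0)
# everything tall
m=W[...,2]>60; n,l,s,c=cv2.connectedComponentsWithStats(m.astype(np.uint8))
for i in range(1,n):
    if s[i,4]>80: q=W[l==i]; print("tall",q.min(0).round(),q.max(0).round())
p=z["p"][225:375,420:590,::-1]; cv2.imwrite("pics/bay.png",cv2.resize(p,None,fx=4,fy=4,interpolation=cv2.INTER_CUBIC))
E
```

```text
tin 1067 [649.1 197.9  50.1] ((649.8672485351562, 198.0315399169922), 30.53171730041504)
can 1330 [540.9 192.7 100.9] ((541.1290283203125, 193.1497344970703), 30.775100708007812)
sq 1382 [436.8 233.2  49.5] ((436.9364929199219, 233.93959045410156), 39.88606643676758)
bay z [37.3771599  44.07644612 48.00713076]
bay rect ((471.88348388671875, -180.25076293945312), (180.3018341064453, 127.90088653564453), 87.46495819091797) [ 407.54515271 -271.96673159   40.00465128] [539.64502085 -87.58380824  52.296511  ]
-265 217 156 408.0 479.0 480.0 529.0
-250 34 32 408.0 413.0 525.0 530.0
-235 27 26 410.0 413.0 526.0 530.0
-220 29 26 410.0 415.0 527.0 530.0
-205 35 25 410.0 415.0 527.0 531.0
-190 35 35 410.0 416.0 528.0 533.0
-175 27 30 412.0 416.0 528.0 533.0
-160 28 24 413.0 417.0 530.0 533.0
-145 35 25 413.0 418.0 530.0 534.0
-130 34 26 413.0 418.0 531.0 534.0
-115 26 34 415.0 419.0 531.0 536.0
-100 100 107 412.0 479.0 481.0 540.0
-85 27 0 412.0 423.0 0 0
tall [ 822. -315.   60.] [ 938. -161.  114.]
tall [ 808. -407.   60.] [ 903. -362.  123.]
tall [495. 492.  60.] [904. 566. 164.]
tall [ 733. -171.   60.] [ 790. -115.   89.]
tall [511. 163.  61.] [571. 223. 112.]
```

View pics/bay.png

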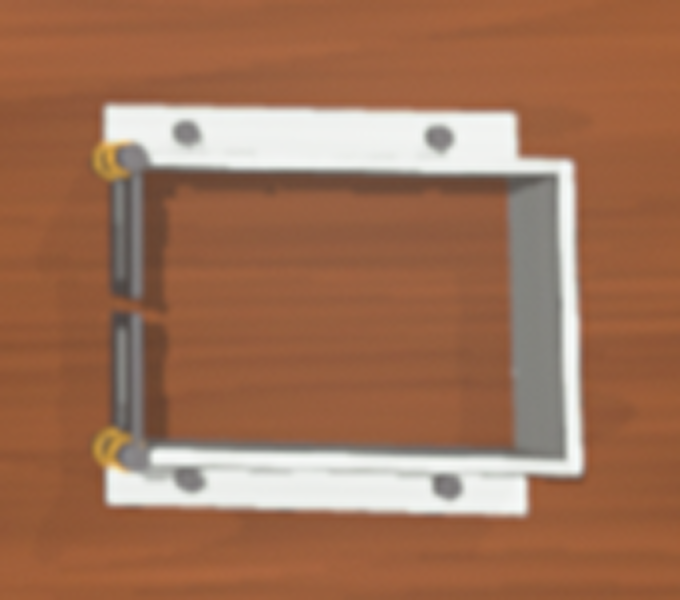

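Request:
move_arm(
  jaw=[0.085,0.085,0.085,0.085,0.085,0.085,0.085,0.085],
  delta_pos=[
    [0.018,0.04,0],
    [0.018,0.04,0],
    [0.018,0.04,0],
    [0.018,0.04,0],
    [0.018,0.04,0],
    [0.018,0.04,0],
    [0.018,0.04,0],
    [0.018,0.04,0],
  ],
  dr=[
    [0,0,-3],
    [0,0,-3],
    [0,0,-3],
    [0,0,-3],
    [0,0,-3],
    [0,0,-3],
    [0,0,-3],
    [0,0,-3],
  ],
)

```text
time_s: 1.3
ee_pos: [432.4, -288.8, 405.0]
orientation: [3.141, -0.001, 0.02]
force: [0.4, -0.2, 0.0]
gripper_width: 0.999
gripper_force: 0.0
```

Request:
move_arm(
  jaw=[0.085,0.085,0.085,0.085,0.085,0.085,0.085,0.085],
  delta_pos=[
    [0.018,0.04,0],
    [0.018,0.04,0],
    [0.018,0.04,0],
    [0.018,0.04,0],
    [0.018,0.04,0],
    [0.018,0.04,0],
    [0.018,0.04,0],
    [0.018,0.04,0],
  ],
  dr=[
    [0,0,-1],
    [0,0,-1],
    [0,0,-1],
    [0,0,-1],
    [0,0,0],
    [0,0,0],
    [0,0,0],
    [0,0,0],
  ],
)

```text
time_s: 2.1
ee_pos: [576.5, 31.1, 405.0]
orientation: [3.142, -0.001, -0.048]
force: [0.3, -1.2, 0.6]
gripper_width: 0.997
gripper_force: 0.0
```

Request:
move_arm(
  jaw=[0.085,0.085,0.085,0.085,0.085,0.085,0.085,0.085],
  delta_pos=[
    [0.018,0.042,0],
    [0.018,0.042,0],
    [0.018,0.042,0],
    [0.019,0.041,0],
    [0,0,-0.045],
    [0,0,-0.045],
    [0,0,-0.045],
    [0,0,0],
  ],
  dr=[
    [0,0,0],
    [0,0,0],
    [0,0,0],
    [0,0,0],
    [0,0,0],
    [0,0,0],
    [0,0,0],
    [0,0,0],
  ],
)

```text
time_s: 2.9
ee_pos: [646.3, 195.4, 262.9]
orientation: [3.137, 0.011, -0.047]
force: [-0.6, -0.9, 0.6]
gripper_width: 0.994
gripper_force: 0.0
```

```bash
python3 - <<'E'
from h import *
p,d=camera("side"); cv2.imwrite("pics/s1.png",p[150:390,150:470,::-1].repeat(2,0).repeat(2,1))
s=get_state();print(s["time_s"],s["ee_pos"],s["orientation"],s["joints"])
E
```

```text
2.95 [647.90246714 195.99604191 267.0255035 ] [ 3.13896558  0.00599977 -0.04779418] [-0.22128026  0.63399337 -0.23668596  1.64225872  0.17882522  0.89324713
 -2.14555201]
```

View pics/s1.png

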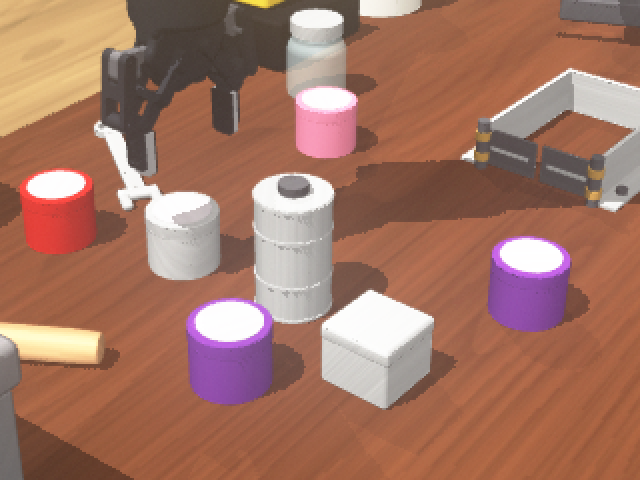

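The fingers (crop ≈ (140,165) and (228,125)) straddle the tin, which is at (183,235), and the space below them is clear. I'll descend and grip.

Request:
move_arm(
  jaw=[0.085,0.085,0.085,0.085,0.06,0.055,0.055,0.055],
  delta_pos=[
    [0.001,0.001,-0.03],
    [0,0,-0.03],
    [0,0,-0.026],
    [0,0,0],
    [0,0,0],
    [0,0,0],
    [0,0,0],
    [0,0,0],
  ],
  dr=[
    [0,0,0],
    [0,0,0],
    [0,0,0],
    [0,0,0],
    [0,0,0],
    [0,0,0],
    [0,0,0],
    [0,0,0],
  ],
)

```text
time_s: 3.75
ee_pos: [651.6, 198.1, 187.4]
orientation: [-3.139, -0.005, -0.048]
force: [-0.5, -0.7, 6.8]
gripper_width: 0.69
gripper_force: 64.7
```

Request:
move_arm(
  jaw=[0.055,0.055,0.055],
  delta_pos=[
    [0,0,0],
    [0,0,0],
    [0,0,0],
  ],
  dr=[
    [0,0,0],
    [0,0,0],
    [0,0,0],
  ],
)

```text
time_s: 4.05
ee_pos: [651.6, 198.1, 187.4]
orientation: [-3.139, -0.005, -0.048]
force: [0.1, 0.3, 7.5]
gripper_width: 0.689
gripper_force: 64.7
```

Request:
move_arm(
  jaw=[0.055,0.055,0.055,0.055,0.055,0.055,0.055],
  delta_pos=[
    [0,0,0.0025],
    [0,-0.01,0],
    [0,-0.016,0],
    [0,-0.018,0],
    [0,-0.018,0],
    [0,-0.018,0],
    [-0.008,-0.014,0],
  ],
  dr=[
    [0,0,0],
    [0,0,0],
    [0,0,0],
    [0,0,0],
    [0,0,0],
    [0,0,0],
    [0,0,0],
  ],
)

```text
time_s: 4.75
ee_pos: [643.5, 101.0, 187.4]
orientation: [-3.141, -0.004, -0.05]
force: [2.4, 3.0, 6.2]
gripper_width: 0.688
gripper_force: 64.8
```

Request:
move_arm(
  jaw=[0.055,0.055,0.055,0.055,0.055,0.055,0.055,0.055],
  delta_pos=[
    [-0.02,-0.015,0],
    [-0.022,-0.015,0],
    [-0.022,-0.015,0],
    [-0.022,-0.015,0],
    [-0.022,-0.015,0],
    [-0.022,-0.015,0],
    [-0.02,-0.015,0],
    [-0.014,-0.01,0],
  ],
  dr=[
    [0,0,0],
    [0,0,0],
    [0,0,0],
    [0,0,0],
    [0,0,0],
    [0,0,0],
    [0,0,0],
    [0,0,0],
  ],
)

```text
time_s: 5.55
ee_pos: [477.8, -13.6, 187.3]
orientation: [-3.142, -0.004, -0.05]
force: [3.4, 2.7, 5.5]
gripper_width: 0.691
gripper_force: 65.3
```

```bash
python3 - <<'E'
from h import *
p,d=camera("side"); cv2.imwrite("pics/s2.png",p[130:340,300:580,::-1].repeat(2,0).repeat(2,1))
p,d=camera("side"); W=world("side",d)
s=get_state();print(s["time_s"],s["ee_pos"],s["orientation"],s["force"])
E
```

```text
5.65 [476.44276502 -14.6393752  187.26509291] [ 3.13947847e+00 -2.59545580e-04 -5.17111819e-02] [-4.10880228 -2.11928985 17.6079839 ]
```

View pics/s2.png

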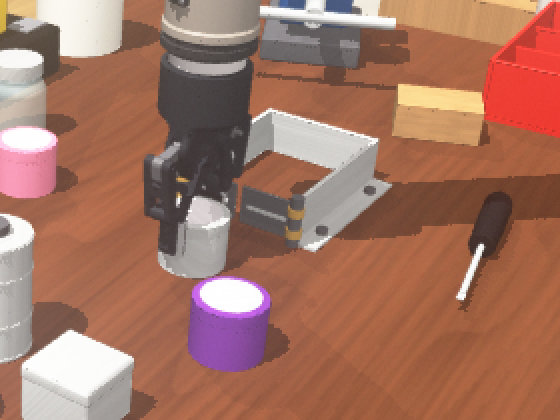

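The tin is upright in the grip just ahead of the gate, at crop (195,240). I'll ease the downward pressure and slide it in.

Request:
move_arm(
  jaw=[0.055,0.055,0.055,0.055,0.055,0.055],
  delta_pos=[
    [0.002,0,0.002],
    [0.001,-0.01,0],
    [-0.001,-0.015,0],
    [-0.001,-0.018,0],
    [-0.001,-0.018,0],
    [-0.001,-0.018,0],
  ],
  dr=[
    [0,0,0],
    [0,0,0],
    [0,0,0],
    [0,0,0],
    [0,0,0],
    [0,0,0],
  ],
)

```text
time_s: 6.25
ee_pos: [476.3, -91.8, 187.6]
orientation: [-3.141, 0.001, -0.048]
force: [0.2, 3.8, -2.4]
gripper_width: 0.689
gripper_force: 67.8
```

Request:
move_arm(
  jaw=[0.055,0.055,0.055,0.055,0.055,0.055,0.055,0.055],
  delta_pos=[
    [-0.001,-0.016,-0.001],
    [-0.001,-0.018,0],
    [-0.001,-0.018,0],
    [-0.001,-0.018,0],
    [0,-0.018,0],
    [0,-0.014,0],
    [0,-0.006,0],
    [0,0,0],
  ],
  dr=[
    [0,0,0],
    [0,0,0],
    [0,0,0],
    [0,0,0],
    [0,0,0],
    [0,0,0],
    [0,0,0],
    [0,0,0],
  ],
)

```text
time_s: 7.05
ee_pos: [472.6, -200.8, 187.3]
orientation: [3.141, -0.001, -0.05]
force: [-0.0, -2.2, 3.0]
gripper_width: 0.687
gripper_force: 65.8
```

```bash
python3 - <<'E'
from h import *
p,d=camera("side"); cv2.imwrite("pics/s3.png",p[130:300,340:560,::-1].repeat(3,0).repeat(3,1))
s=get_state();print(s["time_s"],s["ee_pos"],s["orientation"],s["force"])
E
```

```text
7.1 [ 472.65497616 -200.77638695  187.3506736 ] [ 3.14012618e+00 -7.18289625e-04 -5.02893203e-02] [-0.47407092 -2.87024853  4.30324899]
```

View pics/s3.png

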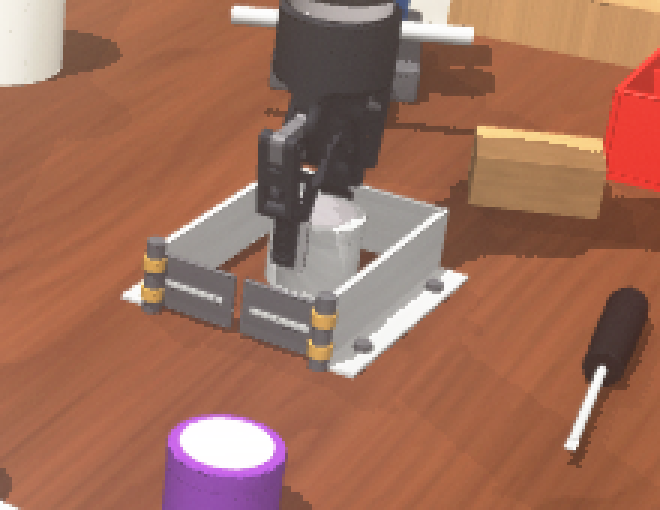

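The tin is inside and both flaps are already shut, at crop (200,290) and (275,315). I'll release with a small opening and go straight up.

Request:
move_arm(
  jaw=[0.072,0.072,0.072,0.072,0.072,0.072,0.072,0.072],
  delta_pos=[
    [0,0,0],
    [0,0,0],
    [0,0,0],
    [0,0,0],
    [0,0,0.01],
    [0,0,0.03],
    [0,0,0.04],
    [0,0,0.04],
  ],
  dr=[
    [0,0,0],
    [0,0,0],
    [0,0,0],
    [0,0,0],
    [0,0,0],
    [0,0,0],
    [0,0,0],
    [0,0,0],
  ],
)

```text
time_s: 7.9
ee_pos: [472.7, -198.2, 308.9]
orientation: [-3.141, 0.001, -0.047]
force: [1.8, -0.9, 0.0]
gripper_width: 0.844
gripper_force: 0.0
```

Request:
move_arm(
  jaw=[0.072,0.072,0.072,0.072],
  delta_pos=[
    [0,0,0.04],
    [0,0,0.04],
    [0,0,0],
    [0,0,0],
  ],
  dr=[
    [0,0,0],
    [0,0,0],
    [0,0,0],
    [0,0,0],
  ],
)

```text
time_s: 8.3
ee_pos: [473.0, -198.3, 388.6]
orientation: [3.14, -0.003, -0.048]
force: [-0.5, 0.4, -0.3]
gripper_width: 0.843
gripper_force: 0.0
```

```bash
python3 - <<'E'
from h import *
p,d=camera("side"); cv2.imwrite("pics/s4.png",p[130:300,340:560,::-1].repeat(3,0).repeat(3,1))
for t in ("flap_far","flap_near","tin_center"):
    for r in recognise("side",t)[:3]: print(t,np.round(r["position"]),round(r["confidence"],2))
s=get_state();print(s["time_s"],s["ee_pos"],s["force"],s["gripper_width"])
E
```

```text
flap_far [ 507. -102.   24.] 0.66
flap_near [450. -97.  21.] 0.91
tin_center [ 464. -178.   40.] 0.78
tin_center [740. 245.  37.] 0.7
tin_center [505. 306.  44.] 0.68
8.5 [ 472.47842781 -198.32598599  385.91199682] [0.42646167 0.43441411 1.07130654] 0.8451875679443686
```

View pics/s4.png

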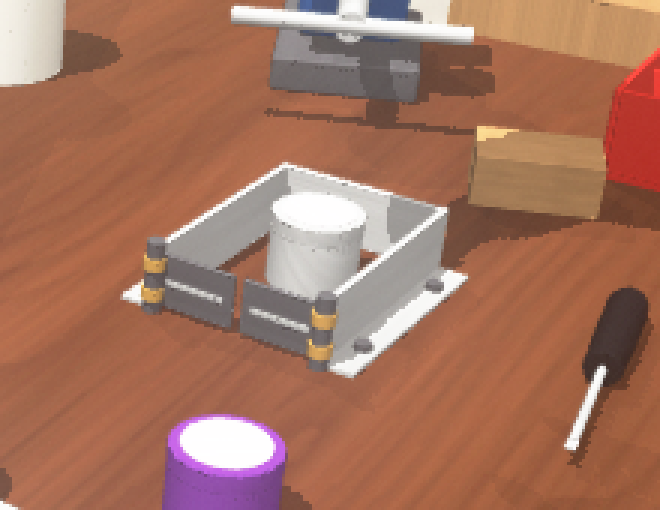

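The tin stands upright in the bay, at crop (317,245). Both flaps are shut, and the gripper is clear of everything.

```bash
python3 -c "
from cell import *
print(finish_job())"
```

```text
the job is handed in; nothing more can be done
None
```

The job is handed in at about 8.5 s: the tin is upright in the bay, about 100 mm past the gate line, with both flaps shut and the gripper clear; the wrist may have carried the tin's weight for a moment at the gate (force reading -2.4 N), but its height changed by only about 0.3 mm.

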